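# Hang the desk caddy on the slotted upright and lock it

### The job

Hang the loose grey steel caddy on the slotted upright and lock it there. The little flush slide lock in the recess on top of the upright has been left shut, so first slide it fully open (to the left as the robot faces the upright); then hook the caddy's two hooks into the top pair of slots and press it down until it is fully seated, and then slide the lock fully shut again to the right. Do not knock or shift the other things on the desk.

Things in the scene. Friction and masses are not known exactly. Their poses are not given: they have to be found in the camera images.
- upright: Fixed grey steel slotted upright, 46 mm deep (own x, -23 to 23), 124 wide (own y), 198 tall, on a 10 mm thick foot (x -65 to 60, y -75 to 75 mm). Origin: its centre on the desk; own -x is its front, turned roughly to the robot, y its left, z up. Hollow behind a 4 mm front sheet with slots in two columns and three rows. The caddy, seated, has its origin at (-92, 0, 74) mm here, axes parallel.
- top_slots (a point): Point on the upright's outer front face (own x = -23 mm) midway between the top pair of slots, at the height of their lower edges (z = 150 mm); axes as the upright's. Each slot is 10 mm wide (y) and 24 mm high, centred 28 mm to either side, running up from this height. Only this top pair has the lock's bolt behind it.
- recess (a point): Centre of the floor of the open recess in the upright's black cap, z = 192 mm, axes as the upright's. The recess is 36 mm wide (x), 104 mm long (y) and 6 mm deep (rim at z = 198 mm). On either side of the nub at least 40 mm of its length is open, so that closed fingertips can go down beside the nub and push its end face.
- lock (a joint): Slide lock of the upright: 0 = fully shut, 0.014 = fully open (m). Slides along the upright's +y (left) to open, -y to shut; needs about 2 N and stays where it is left. Shut, its two bolt tongues stand behind the upper part of the top slots, so hooks can neither enter nor leave; it cannot be shut while a hook in the slot stands over 2 mm above its seat.
- lock_nub (a point): Centre of the top of the lock's small ribbed metal nub, which moves with the lock: 16 mm across (x), 10 mm long in the sliding direction (y), rising 6 mm from the floor of the recess, its top flush with the rim (z = 198 mm). It lies at the upright's x = 0, y = lock value - 7 mm.
- caddy: Loose grey steel caddy on the desk, 0.17 to 0.35 kg: an open bin 130 mm long (own x -65 to 65), 54 wide (own y), 48 high, 3 mm walls (lip at the -x end 30 high); at its +x end a back plate 84 wide, 88 high, 4 thick (x 65 to 69) with two hooks. Origin: centre of the bin's underside, z up. Grasp it from above across the bin's 54 mm width near the origin.
- caddy_hooks (a point): Point on the back plate's rear face midway between the hooks, level with their necks' undersides: (69, 0, 76) mm in the caddy. Hooks at y = -28 and 28 mm, 6 mm wide: neck 8 mm high reaching 10 mm back, ending in a 4 mm thick tongue hanging 10 mm below the neck. Hooking in: hold it square, 13 mm over its seat, move in along +x, lower. Seated, this point meets top_slots.
- pen_cup: Bystander: black square pen cup with pens, 78 x 78 x 155 mm tall, stands just left (+y) of the upright. Origin: centre of its underside.
- mug: Bystander: white mug, 80 mm across, 91 mm tall, 113 mm long over its handle, stands just right (-y) of the upright. Origin: centre of its underside.
- stapler: Bystander: black stapler, 42 x 153 x 60 mm tall, its length along its own y. Origin: centre of its underside.
- calculator: Bystander: flat grey calculator, 132 x 78 x 17 mm, its length along its own x. Origin: centre of its underside.
- memo_tray: Bystander: low black tray with note slips, 105 x 125 x 34 mm, at the right of the desk. Origin: centre of its underside.
- sticky_notes: Bystander: yellow block of notes, 76 x 76 x 23 mm, at the right of the desk. Origin: centre of its underside.
- glue_stick: Bystander: standing glue stick, 27 mm across, 90 mm tall, at the right of the desk. Origin: centre of its underside.

How it is judged:
On the way, in this order (a step that is already met when the one before it is completed fails the run):
1. the lock is slid fully open while the caddy is still off the upright (value of joint lock above 0.012 m and distance between caddy_hooks and top_slots above 0.03 m), for 0.1 s.
2. the caddy hangs fully seated in the top pair of slots (z of caddy_hooks in the frame of top_slots between -0.004 and 0.003 m and x of caddy_hooks in the frame of top_slots between -0.006 and 0.004 m and y of caddy_hooks in the frame of top_slots between -0.006 and 0.006 m and angle between the x axis of caddy and the x axis of upright, either way round below 0.09 rad and angle between caddy's own z axis and vertical below 0.09 rad), for 0.2 s.
At the end, for the whole second after the job is handed in: The caddy hangs in the top pair of slots: caddy_hooks within 4 mm below to 3 mm above top_slots, within 6 mm of it sideways and in front (4 mm behind), square to the upright and upright within 0.09 rad, at rest; the lock is shut to within 2 mm (all of step 2 and value of joint lock below 0.002 m and linear speed of caddy below 0.02 m/s); the robot touches nothing.
It fails at once if a bystander is shifted by more than 20 mm (distance of any of pen_cup, mug, stapler, calculator, memo_tray, sticky_notes, glue_stick from where it was at the start of the episode above 0.02 m).
It fails at once if a bystander is tipped over (angle between any of pen_cup, mug, stapler, calculator, memo_tray, sticky_notes, glue_stick's own z axis and vertical above 0.3 rad).
It also fails if it takes over 54 s, if anything falls off the work surface, if the arm or the gripper's body presses on something with over 40 N, if the wrist force passes 120 N, or if a joint passes its speed limit or range.

### The arm

A 6-joint arm with a two-finger parallel gripper is mounted at the origin on the work surface; the furniture and walls round the work are solid. World frame = base frame: x ahead of the robot, y to its left, z up, the work surface at z = 0. Lengths are in m, angles in rad, forces in N, time in s.
With the tool pointing down it reaches from about 0.35 to 0.875 m from the base axis. Payload 15.5 kg.
Tool frame: the origin (TCP) lies between the finger pads; the fingertips stand bot.tip_reach ahead of it and the grasp point (between the pads) lies 8 mm behind it (bot.tip_reach is the distance from the TCP to the fingertips, in m); z points along the fingers, y is the line along which they close (so a half turn about z gives the same grasp; the last joint's range is limited). The gripper opens to 85 mm and grips with 20 to 120 N. Pads are 22 mm wide; open, the fingers measure 114 mm over their backs; the gripper's body (76 mm by 85 mm) begins 54 mm behind the grasp point. The pads swing forward as they close: fully open they stand 13 mm farther back than shut.
Start: joints at [1.169, 0.494, 1.345, -0, 1.302, -0.096], TCP at [0.189, 0.596, 0.242] pointing down, gripper open.
Joint ranges: [-2.91, 2.91], [-0.82, 2.16], [0.22, 2.67], [-1.22, 4.37], [0.12, 2.79], [-3.08, 3.08]. Speed limits (rad/s): [1.89, 1.89, 2.57, 3.01, 3.01, 3.01].

### API

Orientations are given as a unit quaternion [w, x, y, z].
In Python, from workcell import get_obs, imaging, bot gives the robot as it stands. The module is installed in compiled form; this text tells all that it offers.
- The arm moves only by the shell command python3 -m handwheel 'ROWS'. ROWS is JSON, a list of rows, each an object of numbers: "wx", "wy", "wz": the turn, a rotation vector about the tool's x, y, z in units of 8 degrees (1.0 is 8 degrees); "dx", "dy", "dz": the shift along the tool's x, y, z in units of 40 mm (1.0 is 40 mm); "grip": the closure, from -1 (fully open) to 1 (shut), so that 0 is half open. A call has 1 to 8 rows; each row shifts and turns the commanded pose from where the row before left it, along the tool's axes as they then stand; what a row does not reach is not made up. A row lasts 1/10 s, in which the tool goes at most 50 mm and 8.59 degrees, less where a joint would pass 70% of its speed; a pose out of reach is approached as far as the arm can. A call is refused whole if a number of a shift passes 1 or a number of a turn 1, either way. A call with a gripper value outside its range is refused whole. The fingers move at their own pace and stop on an object; the grip force is fixed at half the most. Time passes only in rows, so rows that do not move let the fingers close. It gives the time, the measured TCP pose, the force, the opening and the grip force at its end, in the units of the state.
- get_obs(): the state, without advancing time (a new reading comes with each control period).
- imaging.read_camera(name): name is "side" or "top" or "wrist"; returns a dict with "frame" (384x512x3 uint8, red, green, blue), "depth" (384x512 float32, m along the optical axis (not along the pixel's ray), 0 where there is no reading), "fx", "fy", "cx", "cy" (pixels), "R" (3x3) and "t" (3): a world point X has camera coordinates R X + t. Camera axes: x right, y down, z forward; pixel columns grow to the right and rows downward; lengths in m; the calibration is good to about 2 mm. A picture is of the moment at which its call begins.
- bot.job_done(): hands the job in; it is judged then, once.
The state is a dict: "time_s": time; "joint_positions": joint angles; "qd": joint speeds; "effort": joint torques, N m; "position": TCP position; "ee_rot": TCP orientation; "force": force on the tool from outside, world axes, zero at the start; "ft_torque": the same for the moment, N m; "grip_width": finger opening in m; "gripper_force": force on a finger pad.
Only numpy, scipy, OpenCV 4.12 (cv2) and the standard library are available. Lean on these libraries where they do the work, as an engineer would, in place of code of your own. Each camera call takes 0.05 s, during which the arm holds its last target. There are 200 camera calls.

## Working session

There is one attempt and no reset: what is moved stays moved. The work goes in short steps, Python scripts to look and compute and a shell command to move; the robot and the scene stay as the last step left them, time stands still between calls to the robot, and variables do not carry over. Pictures are saved under pics/ and viewed, at most 10 in all, crops included, and the job is handed in when it is done.

```bash
mkdir -p pics
cat > h.py <<'E'
import numpy as np, cv2, pickle
from workcell import get_obs, imaging, bot
from scipy.spatial.transform import Rotation as Ro
def cam(n,save=None):
    c=imaging.read_camera(n)
    if save: cv2.imwrite('pics/'+save+'.png',c['frame'][:,:,::-1])
    return c
def cloud(c):
    d=c['depth'];v,u=np.indices(d.shape)
    P=np.stack([(u-c['cx'])/c['fx']*d,(v-c['cy'])/c['fy']*d,d],-1)
    W=(P-np.array(c['t']))@np.array(c['R']); W[d<=0]=np.nan
    return W
def ray(c,u,v,z):
    R=np.array(c['R']);o=-R.T@np.array(c['t']);d=R.T@np.array([(u-c['cx'])/c['fx'],(v-c['cy'])/c['fy'],1])
    return o+d*(z-o[2])/d[2]
def Rt():
    q=get_obs()['ee_rot'];return Ro.from_quat([q[1],q[2],q[3],q[0]]).as_matrix()
E
python3 - <<'E'
from h import *
o=get_obs();print({k:np.round(v,3) for k,v in o.items()},bot.tip_reach);print(Rt().round(3))
a=cam('top');b=cam('side')
pickle.dump((a,b),open('s0.pkl','wb'))
for c in(a,b): print(np.round(-np.array(c['R']).T@np.array(c['t']),3),c['fx'])
cv2.imwrite('pics/a.png',np.hstack([a['frame']])[:,:,::-1]);cv2.imwrite('pics/b.png',b['frame'][:,:,::-1])
E
```

```text
{'time_s': np.float64(0.0), 'joint_positions': array([ 1.169,  0.494,  1.346,  0.   ,  1.302, -0.095]), 'qd': array([-0.002, -0.001,  0.001, -0.   , -0.   , -0.001]), 'effort': array([-1.0000e-03, -8.8217e+01, -3.8386e+01, -0.0000e+00,  1.0000e-02,
       -0.0000e+00]), 'position': array([0.189, 0.596, 0.242]), 'ee_rot': array([-0.   ,  0.153,  0.988, -0.001]), 'force': array([1.121, 0.619, 0.101]), 'ft_torque': array([0.001, 0.018, 0.011]), 'gripper_force': np.float64(0.0), 'grip_width': np.float64(0.086)} 0.011
[[-0.953  0.302 -0.   ]
 [ 0.302  0.953 -0.001]
 [ 0.    -0.001 -1.   ]]
[ 0.331 -0.107  1.419] 425.4831608704619
[ 0.166 -0.994  0.55 ] 353.7046636788833
```

View pics/a.png

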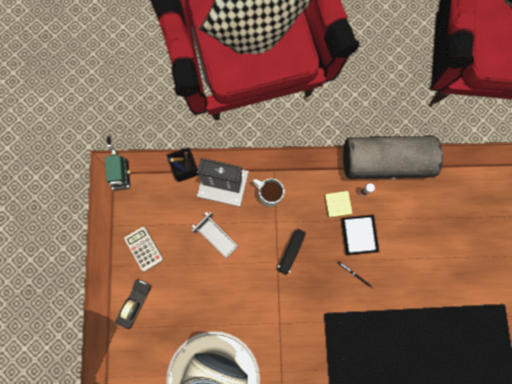

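View pics/b.png

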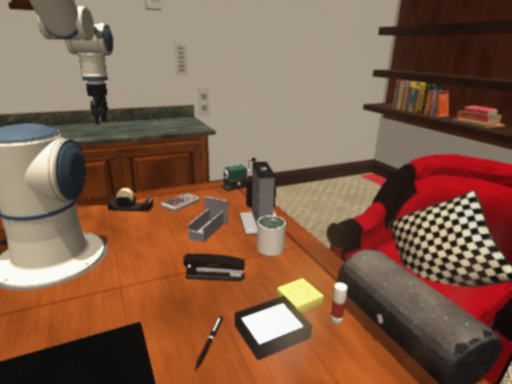

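The top view shows the upright with its black cap at about (220,172), the caddy at (215,235) with its hook plate at upper left (203,220), and the mug at (270,190). It also shows the pen cup at (182,163), the stapler at (291,251) and the calculator at (143,248). In the side view the upright is at (262,185) and the caddy at (208,218).

Run:
```python
from h import *
a,b=pickle.load(open('s0.pkl','rb'))
for c in(a,b):
    R,t=np.array(c['R']),np.array(c['t'])
    for X in([0,0,0],[.189,.596,.24],[.7,0,0]):
        p=R@X+t;print(X,np.round([c['fx']*p[0]/p[2]+c['cx'],c['fy']*p[1]/p[2]+c['cy'],p[2]],2))
W=cloud(a)
for u,v in((220,172),(220,190),(182,163),(270,190),(215,235),(203,220),(291,251),(143,248),(250,230)):print((u,v),W[v,u].round(3))
# height segmentation near upright
top=(abs(W[...,2]-.195)<.012); print('top px',top.sum())
def rect(m,z):
    n,l,s,_=cv2.connectedComponentsWithStats(m.astype(np.uint8))
    for i in range(1,n):
        if s[i,4]<25: continue
        r,cc=np.where(l==i); P=np.array([ray(a,x,y,z)[:2] for x,y in zip(cc,r)])
        q=cv2.minAreaRect((P*1000).astype(np.float32)); print(z,np.round(q[0],1),np.round(q[1],1),round(q[2],1),'px',s[i,4],cc.mean().round(),r.mean().round())
rect(top,.198)
for lo,hi,z in((.035,.1,.048),(.12,.17,.155)): rect((W[...,2]>lo)&(W[...,2]<hi),z)
im=a['frame'][140:280,120:310,::-1];cv2.imwrite('pics/c.png',cv2.resize(im,None,fx=4,fy=4,interpolation=cv2.INTER_CUBIC))
```

```text
[0, 0, 0] [213.33 378.87   1.33]
[0.189, 0.596, 0.24] [-21.52 333.14   1.12]
[0.7, 0, 0] [211.21 162.26   1.46]
[0, 0, 0] [ 51.4  256.7    0.98]
[0.189, 0.596, 0.24] [102.12 124.6    1.47]
[0.7, 0, 0] [275.41 214.89   1.25]
(220, 172) [ 0.619 -0.04   0.195]
(220, 190) [ 0.6   -0.029  0.011]
(182, 163) [0.698 0.099 0.006]
(270, 190) [ 0.589 -0.195  0.052]
(215, 235) [ 0.45  -0.011  0.006]
(203, 220) [0.492 0.021 0.084]
(291, 251) [ 0.388 -0.254  0.065]
(143, 248) [0.413 0.224 0.012]
(250, 230) [ 0.464 -0.127  0.005]
top px 709
0.198 [625.3 -37.6] [126.   49.6] 75.9 px 708 219.0 170.0
0.048 [ 762.5 -734.9] [ 9.5 58.5] 2.3 px 31 427.0 136.0
0.048 [ 691.2 -605.6] [323.2 141.5] 88.7 px 896 383.0 170.0
0.048 [ 762.9 -571.8] [119.4   7. ] 88.8 px 68 380.0 137.0
0.048 [ 760.9 -669. ] [61.4  7. ] 88.8 px 30 408.0 136.0
0.048 [683.1 313. ] [130.9  68.1] 5.6 px 623 115.0 169.0
0.048 [686.8  93.9] [96.1 82.2] 18.6 px 440 182.0 163.0
0.048 [609.  -37.2] [ 49.1 132.3] 4.6 px 155 222.0 185.0
0.048 [ 584.3 -188.5] [ 90.3 100.5] 2.1 px 588 269.0 191.0
0.048 [ 586.3 -517.2] [26.1 41.7] 34.9 px 90 367.0 189.0
0.048 [447.5 -11.9] [148.1  83.7] 44.4 px 201 207.0 229.0
0.048 [ 389.5 -256.4] [ 39.5 152.1] 63.4 px 539 291.0 251.0
0.048 [224.3 258.7] [44.8 58.3] 62.9 px 259 128.0 309.0
0.048 [ 82.4 -23.4] [89.1 12.9] 72.5 px 58 220.0 354.0
0.155 [ 676.8 -583. ] [286.9  57.6] 88.8 px 776 395.0 152.0
0.155 [667.9 109.2] [21.6 15.7] 88.8 px 31 172.0 160.0
0.155 [603.1 -39. ] [ 48.3 131.4] 5.5 px 137 220.0 180.0
```

View pics/c.png

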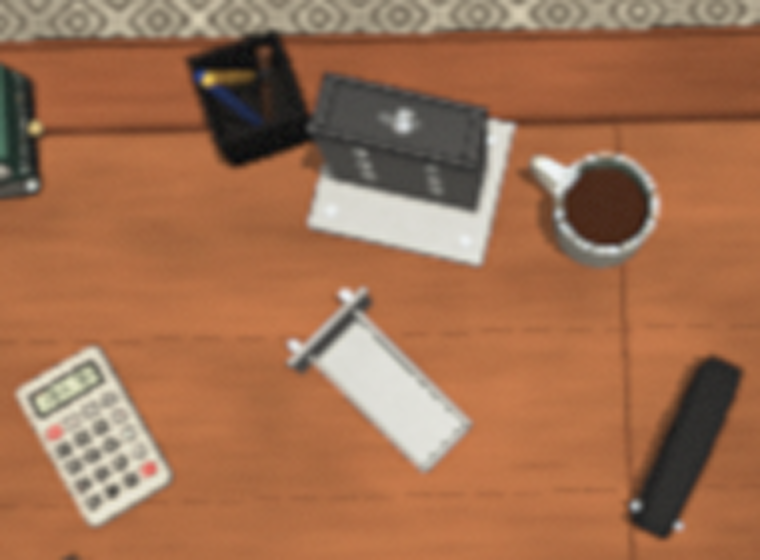

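In this crop the nub sits at (403,120), on the cap's centre line. The caddy's hook plate runs from (292,360) to (360,295), and its lip end is at (425,470) to (470,425). The upright is at about (0.625, -0.038) with yaw about -14°, and its 126 x 50 mm top matches the given size. Next I move over it with the gripper closed and look with the wrist camera.

```bash
python3 -m handwheel '[{"dz":-0.9,"grip":1},{"dz":-0.9,"grip":1},{"dz":-0.9,"dx":-0.5,"dy":-0.5,"wz":-0.44,"grip":1},{"dz":-0.7,"dx":-0.6,"dy":-0.6,"grip":1},{"dx":-0.8,"dy":-0.8,"grip":1},{"dx":-0.8,"dy":-0.8,"grip":1},{"dx":-0.8,"dy":-0.8,"grip":1},{"dx":-0.8,"dy":-0.8,"grip":1}]'
python3 -m handwheel '[{"dx":-0.8,"dy":-0.8,"grip":1},{"dx":-0.8,"dy":-0.8,"grip":1},{"dx":-0.8,"dy":-0.8,"grip":1},{"dx":-0.8,"dy":-0.8,"grip":1},{"dx":-0.8,"dy":-0.8,"grip":1},{"dx":-0.8,"dy":-0.8,"grip":1},{"dx":-0.8,"dy":-0.8,"grip":1},{"dx":-0.8,"dy":-0.8,"grip":1}]'
python3 -m handwheel '[{"dx":-0.8,"dy":-0.8,"grip":1},{"dx":-0.4,"dy":-0.4,"grip":1},{"grip":1},{"grip":1}]'
python3 - <<'E'
from h import *
c=cam('wrist','d');pickle.dump(c,open('s1.pkl','wb'))
o=get_obs();print(o['position'].round(4),o['force'],o['joint_positions'].round(2));print(Rt().round(3))
print((-np.array(c['R']).T@np.array(c['t'])).round(3))
E
```

```text
[0.1886 0.5956 0.2418] [-0.20113251  0.0129256   0.55493936] [ 1.17  0.49  1.35 -0.    1.3  -0.1 ]
[[-0.953  0.302 -0.   ]
 [ 0.302  0.953 -0.001]
 [ 0.    -0.001 -1.   ]]
[0.116 0.618 0.373]schema error: expected keys wx, wy, wz, dx, dy, dz, grip
schema error: expected keys wx, wy, wz, dx, dy, dz, grip
schema error: expected keys wx, wy, wz, dx, dy, dz, grip
```

View pics/d.png

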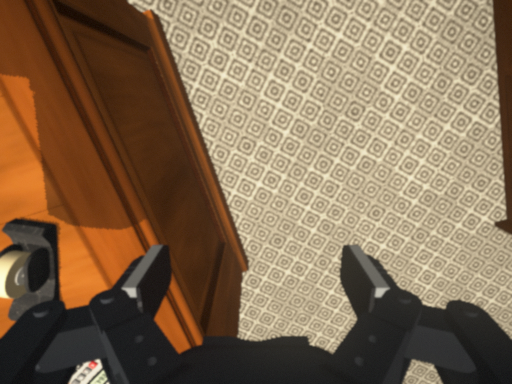

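The command was refused because every row needs all the keys. The picture shows that the wrist camera sits on the tool's +x side, so I'll use the half-turned orientation to make it look at the upright.

```bash
python3 -m handwheel '[{"wx":0,"wy":0,"wz":0,"dx":0,"dy":0,"dz":-0.9,"grip":1},{"wx":0,"wy":0,"wz":0,"dx":0,"dy":0,"dz":-0.9,"grip":1},{"wx":0,"wy":0,"wz":0,"dx":-0.5,"dy":-0.5,"dz":-0.9,"grip":1},{"wx":0,"wy":0,"wz":0,"dx":-0.6,"dy":-0.6,"dz":-0.7,"grip":1},{"wx":0,"wy":0,"wz":0,"dx":-0.8,"dy":-0.8,"dz":0,"grip":1},{"wx":0,"wy":0,"wz":0,"dx":-0.8,"dy":-0.8,"dz":0,"grip":1},{"wx":0,"wy":0,"wz":0,"dx":-0.8,"dy":-0.8,"dz":0,"grip":1},{"wx":0,"wy":0,"wz":0,"dx":-0.8,"dy":-0.8,"dz":0,"grip":1}]'
python3 -m handwheel '[{"wx":0,"wy":0,"wz":0,"dx":-0.8,"dy":-0.8,"dz":0,"grip":1},{"wx":0,"wy":0,"wz":0,"dx":-0.8,"dy":-0.8,"dz":0,"grip":1},{"wx":0,"wy":0,"wz":0,"dx":-0.8,"dy":-0.8,"dz":0,"grip":1},{"wx":0,"wy":0,"wz":0,"dx":-0.8,"dy":-0.8,"dz":0,"grip":1},{"wx":0,"wy":0,"wz":0,"dx":-0.8,"dy":-0.8,"dz":0,"grip":1},{"wx":0,"wy":0,"wz":0,"dx":-0.8,"dy":-0.8,"dz":0,"grip":1},{"wx":0,"wy":0,"wz":0,"dx":-0.8,"dy":-0.8,"dz":0,"grip":1},{"wx":0,"wy":0,"wz":0,"dx":-0.8,"dy":-0.8,"dz":0,"grip":1}]'
python3 -m handwheel '[{"wx":0,"wy":0,"wz":1,"dx":-0.8,"dy":-0.8,"dz":0,"grip":1},{"wx":0,"wy":0,"wz":1,"dx":-0.4,"dy":-0.4,"dz":0,"grip":1},{"wx":0,"wy":0,"wz":1,"dx":0,"dy":0,"dz":0,"grip":1},{"wx":0,"wy":0,"wz":1,"dx":0,"dy":0,"dz":0,"grip":1},{"wx":0,"wy":0,"wz":1,"dx":0,"dy":0,"dz":0,"grip":1},{"wx":0,"wy":0,"wz":1,"dx":0,"dy":0,"dz":0,"grip":1},{"wx":0,"wy":0,"wz":1,"dx":0,"dy":0,"dz":0,"grip":1},{"wx":0,"wy":0,"wz":1,"dx":0,"dy":0,"dz":0,"grip":1}]'
python3 -m handwheel '[{"wx":0,"wy":0,"wz":1,"dx":0,"dy":0,"dz":0,"grip":1},{"wx":0,"wy":0,"wz":1,"dx":0,"dy":0,"dz":0,"grip":1},{"wx":0,"wy":0,"wz":1,"dx":0,"dy":0,"dz":0,"grip":1},{"wx":0,"wy":0,"wz":1,"dx":0,"dy":0,"dz":0,"grip":1},{"wx":0,"wy":0,"wz":1,"dx":0,"dy":0,"dz":0,"grip":1},{"wx":0,"wy":0,"wz":1,"dx":0,"dy":0,"dz":0,"grip":1},{"wx":0,"wy":0,"wz":1,"dx":0,"dy":0,"dz":0,"grip":1},{"wx":0,"wy":0,"wz":1,"dx":0,"dy":0,"dz":0,"grip":1}]'
python3 -m handwheel '[{"wx":0,"wy":0,"wz":1,"dx":0,"dy":0,"dz":0,"grip":1},{"wx":0,"wy":0,"wz":1,"dx":0,"dy":0,"dz":0,"grip":1},{"wx":0,"wy":0,"wz":1,"dx":0,"dy":0,"dz":0,"grip":1},{"wx":0,"wy":0,"wz":1,"dx":0,"dy":0,"dz":0,"grip":1},{"wx":0,"wy":0,"wz":1,"dx":0,"dy":0,"dz":0,"grip":1},{"wx":0,"wy":0,"wz":1,"dx":0,"dy":0,"dz":0,"grip":1},{"wx":0,"wy":0,"wz":0,"dx":0,"dy":0,"dz":0,"grip":1}]'
python3 - <<'E'
from h import *
c=cam('wrist','e');pickle.dump(c,open('s1.pkl','wb'))
o=get_obs();print(o['position'].round(4),o['force'],o['joint_positions'].round(2));print(Rt().round(3))
print((-np.array(c['R']).T@np.array(c['t'])).round(3))
E
```

```text
time_s: 0.95
position: [0.3011, 0.3782, 0.3782]
ee_rot: [0.0, 0.153, 0.988, -0.0]
force: [1.5, 0.4, 0.5]
grip_width: -0.0001
gripper_force: 0.0
time_s: 1.75
position: [0.4679, 0.0567, 0.3783]
ee_rot: [-0.0, 0.153, 0.988, 0.0]
force: [0.5, 0.6, -0.1]
grip_width: 0.0001
gripper_force: 0.0
time_s: 2.55
position: [0.4957, -0.003, 0.3781]
ee_rot: [-0.0, 0.655, 0.755, -0.0]
force: [-0.2, 0.8, 0.6]
grip_width: -0.0001
gripper_force: 0.0
time_s: 3.35
position: [0.4957, -0.003, 0.3781]
ee_rot: [-0.0, 0.956, 0.293, -0.0]
force: [-0.4, -1.1, 0.3]
grip_width: -0.0001
gripper_force: 0.0
time_s: 4.05
position: [0.4958, -0.0029, 0.3781]
ee_rot: [-0.0, 0.993, -0.12, -0.0]
force: [0.6, 1.0, -0.1]
grip_width: 0.0
gripper_force: 0.0
[ 0.4958 -0.003   0.3781] [ 0.47403092  0.60935591 -0.19331942] [-0.13  0.19  1.43 -0.    1.51  1.68]
[[ 0.973 -0.232 -0.   ]
 [-0.232 -0.973  0.   ]
 [-0.     0.    -1.   ]]
[ 0.57  -0.022  0.51 ]
```

View pics/e.png

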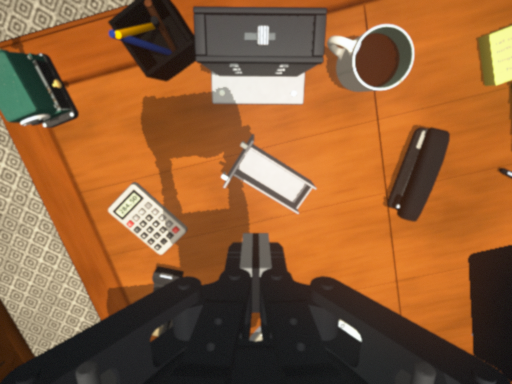

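The wrist view shows the bright nub at (263,35) in the cap, whose outline runs from (195,10) to (326,65). The caddy's hook plate is at (237,163), its lip end is near (305,197), and the fingertips are at (256,240).

Run:
```python
from h import *
c=pickle.load(open('s1.pkl','rb'));W=cloud(c)
f=c['frame'].astype(int)
reg=np.zeros(W.shape[:2],bool);reg[0:110,185:335]=1
t=reg&(W[...,2]>.186)&(W[...,2]<.21)
P=W[t];q=cv2.minAreaRect((P[:,:2]*1000).astype(np.float32));print('cap',q,np.nanmedian(P[:,2]))
print('rim z',W[12,230:290:15,2].round(4), 'floor',W[35,[215,230,300,310],2].round(4),'nub',W[35,258:270:3,2].round(4))
nb=np.zeros_like(reg);nb[18:55,235:290]=1
nb&=f.sum(2)>330
n,l,s,ce=cv2.connectedComponentsWithStats(nb.astype(np.uint8));i=1+s[1:,4].argmax();print('nub px',s[i],ce[i],ray(c,*ce[i],.198).round(4))
r,k=np.where(l==i);print(cv2.minAreaRect(np.float32([ray(c,x,y,.198)[:2]*1000 for x,y in zip(k,r)])))
# caddy
reg[:]=0;reg[135:220,210:325]=1
for lo,hi,nm in((.012,.1,'all'),(.06,.1,'plate'),(.035,.056,'rim')):
    m=reg&(W[...,2]>lo)&(W[...,2]<hi);P=W[m];q=cv2.minAreaRect((P[:,:2]*1000).astype(np.float32));print(nm,m.sum(),np.round(q[0],1),np.round(q[1],1),round(q[2],1),P[:,2].max().round(4),P.mean(0).round(4))
```

```text
cap ((627.5408325195312, -40.472137451171875), (126.20123291015625, 48.392723083496094), 75.66189575195312) 0.19290746278766902
rim z [0.1969 0.1969 0.1977 0.1991] floor [0.1911 0.192  0.1908 0.1913] nub [0.1962 0.1985 0.1973 0.1988]
nub px [244  25  32  21 408] [260.76960784  35.20343137] [ 0.6271 -0.0412  0.198 ]
((627.5137329101562, -40.00494384765625), (29.7686824798584, 17.163833618164062), 76.23300170898438)
all 1329 [446.1 -17.8] [144.4  83.4] 44.1 0.09 [ 0.4483 -0.0133  0.0457]
plate 274 [493.   27.6] [14.  83.4] 44.1 0.09 [0.492  0.025  0.0837]
rim 552 [445.3 -24.1] [134.4  75.2] 44.0 0.0545 [ 0.4427 -0.019   0.0463]
```

```bash
python3 -m handwheel '[{"wx":0,"wy":0,"wz":0.11,"dx":0,"dy":0,"dz":0,"grip":1},{"wx":0,"wy":0,"wz":0,"dx":0.855,"dy":0.225,"dz":0.4,"grip":1},{"wx":0,"wy":0,"wz":0,"dx":0.855,"dy":0.225,"dz":0.5,"grip":1},{"wx":0,"wy":0,"wz":0,"dx":0.855,"dy":0.225,"dz":0.5,"grip":1},{"wx":0,"wy":0,"wz":0,"dx":0.855,"dy":0.225,"dz":0.5,"grip":1},{"wx":0,"wy":0,"wz":0,"dx":0,"dy":0,"dz":0.9,"grip":1},{"wx":0,"wy":0,"wz":0,"dx":0,"dy":0,"dz":0.8,"grip":1},{"wx":0,"wy":0,"wz":0,"dx":0,"dy":0,"dz":0,"grip":1}]'
python3 - <<'E'
from h import *
c=cam('wrist','f');pickle.dump(c,open('s2.pkl','wb'))
o=get_obs();print(o['position'].round(4),o['force']);print(Rt().round(3))
E
```

```text
time_s: 4.9
position: [0.6173, -0.0717, 0.2301]
ee_rot: [-0.0, 0.992, -0.125, -0.004]
force: [0.1, -0.5, 0.9]
grip_width: 0.0002
gripper_force: 0.0
[ 0.6184 -0.0718  0.233 ] [-0.48553871 -0.40869573  0.44800324]
[[ 0.969 -0.248 -0.004]
 [-0.248 -0.969  0.001]
 [-0.004  0.    -1.   ]]
```

View pics/f.png

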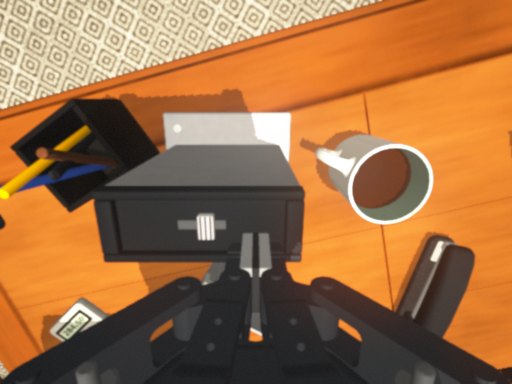

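The nub is at (206,227) in the recess, and the closed fingertips are at (256,240), to its right.

Run:
```python
from h import *
c=pickle.load(open('s2.pkl','rb'));W=cloud(c)
f=c['frame'].astype(int)
g=f[205:250,170:235].sum(2); m=np.zeros(W.shape[:2],np.uint8); m[205:250,170:235]=(g>400)
n,l,s,ce=cv2.connectedComponentsWithStats(m);i=1+s[1:,4].argmax()
N=ray(c,*ce[i],.198);print(s[i],ce[i],N.round(4))
t=(W[...,2]>.188)&(W[...,2]<.205);t[:140]=0;t[:,:80]=0;t[:,320:]=0;t[236:]&=0
print('t',t.sum())
# cap edges at rim along row rays: left/right outer edges
dark=[(104,253),(303,253),(111,190),(297,188)]
for p in((97,197),(303,190),(104,259),(301,260)):print(p,ray(c,*p,.198).round(4))
ps=get_obs()['position'];T=Rt();d=N-ps;print('nub in tool',(T.T@d).round(4))
for v in (236,242,250,258):
  w=W[v,225:290];print(v,w[::6,2].round(3))
```

```text
[196 214  19  26 457] [205.27789934 226.54266958] [ 0.6281 -0.0434  0.198 ]Traceback (most recent call last):
  File "<stdin>", line 7, in <module>
numpy._core._exceptions._UFuncOutputCastingError: Cannot cast ufunc 'bitwise_and' output from dtype('int64') to dtype('bool') with casting rule 'same_kind'
```

Run:
```python
from h import *
c=pickle.load(open('s2.pkl','rb'));W=cloud(c)
U=np.array([.6275,-.0405]);yh=np.array([.247,.969]);xh=np.array([.969,-.247])
def loc(p):return np.round([(p[:2]-U)@xh*1e3,(p[:2]-U)@yh*1e3],1)
z=W[...,2];m=((z>.187)&(z<.206)).astype(np.uint8);m[:130]=0;m[:,:85]=0;m[:,315:]=0;m[232:]=0
for v in (195,205,215,225,230):
  k=np.where(m[v])[0];print(v,k.min(),k.max(),loc(ray(c,k.min(),v,.198)),loc(ray(c,k.max(),v,.198)))
g=c['frame'][225].astype(int).sum(1);print(g[95:310:2]);print(np.round(z[225,170:240:3]*1e3))
for u in (197,214,233):print(loc(ray(c,u,226,.198)))
```

```text
195 93 304 [21.7 62.3] [ 21.5 -61.9]
205 95 304 [15.4 62.2] [ 15.2 -62.2]
215 96 303 [ 9.  62.6] [  8.8 -62. ]
225 98 303 [ 2.4 62.5] [  2.2 -62.3]
230 99 302 [-0.9 62.5] [ -1.1 -61.8]
[422 318 153 147 155 154 161 166 161 128  91  87 130 158 159 158 155 160
 158 161 155 157 160 160 159 166 158 155 161 164 163 157 163 159 157 161
 163 160 167 163 162 231 355 362 363 366 366 366 365 366 374 570 633 651
 731 533 744 636 663 617 364 370 367 368 367 319 177 163 174 168 165 171
 164 173 165 164 164 164 167 171 163 166 168 175 169 169 175 171 172 176
 177 179 179 177 175 144 177 193 188 195 193 190 193 187 341 440 442 436]
[192. 192. 191. 192. 193. 192. 192. 192. 192. 192. 198. 197. 199. 198.
 198. 192. 191. 192. 194. 193. 193. 191. 192. 192.]
[1.7 2.3]
[ 1.6 -8. ]
[  1.6 -19.6]
```

```bash
python3 -m handwheel '[{"wx":0,"wy":0,"wz":0,"dx":0,"dy":0,"dz":0.4,"grip":1},{"wx":0,"wy":0,"wz":0,"dx":0,"dy":0,"dz":0.15,"grip":1},{"wx":0,"wy":0,"wz":0,"dx":0,"dy":0,"dz":0.1,"grip":1},{"wx":0,"wy":0,"wz":0,"dx":0,"dy":0,"dz":0,"grip":1},{"wx":0,"wy":0,"wz":0,"dx":0,"dy":0,"dz":0,"grip":1}]'
```

```text
time_s: 5.45
position: [0.6197, -0.072, 0.2092]
ee_rot: [0.0, 0.992, -0.126, 0.001]
force: [-0.4, 0.1, 0.1]
grip_width: -0.0002
gripper_force: 0.0
```

```bash
python3 -m handwheel '[{"wx":0,"wy":0,"wz":0,"dx":0,"dy":0,"dz":0.06,"grip":1},{"wx":0,"wy":0,"wz":0,"dx":0,"dy":0,"dz":0.04,"grip":1},{"wx":0,"wy":0,"wz":0,"dx":0,"dy":0,"dz":0,"grip":1}]'
python3 -m handwheel '[{"wx":0,"wy":0,"wz":0,"dx":0,"dy":-0.15,"dz":0,"grip":1},{"wx":0,"wy":0,"wz":0,"dx":0,"dy":-0.15,"dz":0,"grip":1},{"wx":0,"wy":0,"wz":0,"dx":0,"dy":-0.1,"dz":0,"grip":1},{"wx":0,"wy":0,"wz":0,"dx":0,"dy":-0.1,"dz":0,"grip":1}]'
python3 -m handwheel '[{"wx":0,"wy":0,"wz":0,"dx":0,"dy":-0.06,"dz":0,"grip":1},{"wx":0,"wy":0,"wz":0,"dx":0,"dy":0,"dz":0,"grip":1}]'
```

```text
time_s: 5.75
position: [0.6193, -0.0719, 0.2041]
ee_rot: [-0.0, 0.992, -0.126, -0.0]
force: [-0.2, -0.3, 0.4]
grip_width: -0.0001
gripper_force: 0.0
time_s: 6.15
position: [0.6245, -0.0521, 0.2043]
ee_rot: [0.0, 0.992, -0.126, -0.0]
force: [0.0, -2.2, 0.8]
grip_width: -0.0003
gripper_force: 1.1
time_s: 6.35
position: [0.625, -0.0499, 0.2043]
ee_rot: [-0.0, 0.992, -0.126, 0.0]
force: [-0.5, -0.4, -0.9]
grip_width: -0.0001
gripper_force: 0.0
```

```bash
for i in 1; do python3 -m handwheel '[{"wx":0,"wy":0,"wz":0,"dx":0,"dy":-0.06,"dz":0,"grip":1},{"wx":0,"wy":0,"wz":0,"dx":0,"dy":-0.04,"dz":0,"grip":1}]'; done
python3 -m handwheel '[{"wx":0,"wy":0,"wz":0,"dx":0,"dy":-0.04,"dz":0,"grip":1}]'
python3 - <<'E'
from h import *
c=cam('wrist','g');pickle.dump(c,open('s3.pkl','wb'))
U=np.array([.6275,-.0405]);yh=np.array([.247,.969]);xh=np.array([.969,-.247])
p=get_obs();d=p['position'][:2]-U;print('tcp loc',d@xh*1e3,d@yh*1e3,p['force'])
f=c['frame'].astype(int).sum(2)
for v in(215,222,230):
  k=np.where(f[v,150:300]>480)[0]+150;print(v,k)
  for u in(k.min(),k.max()):
    q=ray(c,u,v,.198)[:2]-U;print(u,(q@xh*1e3).round(1),(q@yh*1e3).round(1))
E
```

```text
time_s: 6.55
position: [0.6259, -0.0465, 0.2043]
ee_rot: [0.0, 0.992, -0.126, -0.0]
force: [-0.9, -1.2, 0.4]
grip_width: 0.0001
gripper_force: 1.0
time_s: 6.65
position: [0.6263, -0.0449, 0.2043]
ee_rot: [0.0, 0.992, -0.126, -0.0]
force: [-0.9, -1.7, 1.2]
grip_width: 0.0001
gripper_force: 1.0
tcp loc -0.04075666372529052 -4.312202987526953 [-0.63229987 -0.60032976 -0.3112634 ]
215 []Traceback (most recent call last):
  File "<stdin>", line 8, in <module>
    return umr_minimum(a, axis, None, out, keepdims, initial, where)
ValueError: zero-size array to reduction operation minimum which has no identity
```

View pics/g.png

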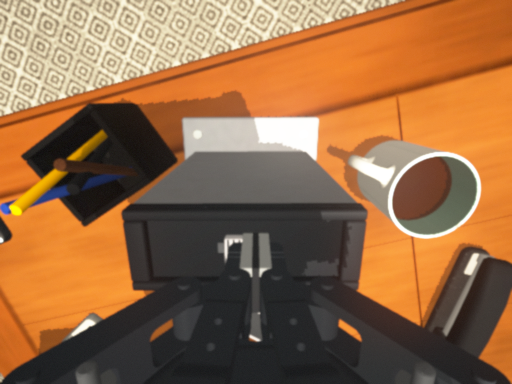

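The nub, at (233,240), is being pushed left by the fingers and is close to fully open. I push on until it stops.

```bash
python3 -m handwheel '[{"wx":0,"wy":0,"wz":0,"dx":0,"dy":-0.05,"dz":0,"grip":1},{"wx":0,"wy":0,"wz":0,"dx":0,"dy":0,"dz":0,"grip":1}]'
python3 -m handwheel '[{"wx":0,"wy":0,"wz":0,"dx":0,"dy":-0.04,"dz":0,"grip":1},{"wx":0,"wy":0,"wz":0,"dx":0,"dy":0,"dz":0,"grip":1}]'
python3 - <<'E'
from h import *
c=cam('wrist');pickle.dump(c,open('s3.pkl','wb'))
U=np.array([.6275,-.0405]);yh=np.array([.247,.969]);xh=np.array([.969,-.247])
p=get_obs();d=p['position'][:2]-U;print('tcp loc',d@xh*1e3,d@yh*1e3,p['force'])
f=c['frame'].astype(int).sum(2)
for v in(236,240,244):
  k=np.where(f[v,200:242]>480)[0]+200;print(v,k)
  if len(k):
    q=ray(c,k.min(),v,.198)[:2]-U;print((q@xh*1e3).round(1),(q@yh*1e3).round(1))
E
```

```text
time_s: 6.9
position: [0.6267, -0.0436, 0.2043]
ee_rot: [0.001, 0.992, -0.126, -0.0]
force: [-2.2, -7.6, 1.1]
grip_width: 0.0
gripper_force: 3.9
time_s: 7.1
position: [0.6268, -0.0432, 0.2042]
ee_rot: [0.002, 0.992, -0.126, -0.0]
force: [-4.3, -16.9, 0.3]
grip_width: -0.0003
gripper_force: 8.6
tcp loc -0.03394457134606112 -2.7781163082987286 [ -4.18097714 -16.73133361   0.95014157]
236 []
240 [226 227 228 229 230 231 232 233 234 235 236 237 238 239 240 241]
7.7 12.0
244 [225 226 227 228]
5.4 12.6
```

The lock is at its stop: the nub's left edge is at +12 mm, so the joint is at about 0.014, with 17 N of stall force. I retract, open the fingers and go over the caddy.

```bash
python3 -m handwheel '[{"wx":0,"wy":0,"wz":0,"dx":0,"dy":0.15,"dz":0,"grip":1},{"wx":0,"wy":0,"wz":0,"dx":0,"dy":0,"dz":-0.9,"grip":1},{"wx":0,"wy":0,"wz":0,"dx":0,"dy":0,"dz":-0.9,"grip":0},{"wx":0,"wy":0,"wz":0,"dx":0,"dy":0,"dz":-0.9,"grip":-1},{"wx":0,"wy":0,"wz":0,"dx":-0.92,"dy":0.13,"dz":-0.3,"grip":-1},{"wx":0,"wy":0,"wz":0,"dx":-0.92,"dy":0.13,"dz":0,"grip":-1},{"wx":0,"wy":0,"wz":0,"dx":-0.92,"dy":0.13,"dz":0,"grip":-1},{"wx":0,"wy":0,"wz":0,"dx":-0.92,"dy":0.13,"dz":0,"grip":-1}]'
python3 -m handwheel '[{"wx":0,"wy":0,"wz":0,"dx":-0.92,"dy":0.13,"dz":0,"grip":-1},{"wx":0,"wy":0,"wz":-1,"dx":0,"dy":0,"dz":0.4,"grip":-1},{"wx":0,"wy":0,"wz":-1,"dx":0,"dy":0,"dz":0.4,"grip":-1},{"wx":0,"wy":0,"wz":-1,"dx":0,"dy":0,"dz":0.4,"grip":-1},{"wx":0,"wy":0,"wz":-1,"dx":0,"dy":0,"dz":0.4,"grip":-1},{"wx":0,"wy":0,"wz":-1,"dx":0,"dy":0,"dz":0.4,"grip":-1},{"wx":0,"wy":0,"wz":-1,"dx":0,"dy":0,"dz":0.4,"grip":-1},{"wx":0,"wy":0,"wz":-1,"dx":0,"dy":0,"dz":0.4,"grip":-1}]'
python3 -m handwheel '[{"wx":0,"wy":0,"wz":-0.3,"dx":0,"dy":0,"dz":0,"grip":-1},{"wx":0,"wy":0,"wz":0,"dx":0,"dy":0,"dz":0,"grip":-1}]'
python3 - <<'E'
from h import *
c=cam('wrist','i');pickle.dump(c,open('s4.pkl','wb'))
p=get_obs();print(p['position'].round(4),p['grip_width']);T=Rt();print(T.round(3))
W=cloud(c)
C=np.array([.4415,-.0228]);near=np.linalg.norm(W[...,:2]-C,axis=2)<.11
for lo,hi,nm in((.06,.1,'plate'),(.01,.1,'all')):
    m=near&(W[...,2]>lo)&(W[...,2]<hi);P=W[m];q=cv2.minAreaRect((P[:,:2]*1000).astype(np.float32));print(nm,m.sum(),np.round(q[0],1),np.round(q[1],1),round(q[2],1),P[:,2].max().round(4))
E
```

```text
time_s: 7.95
position: [0.4765, -0.0302, 0.3243]
ee_rot: [-0.0, 0.992, -0.126, 0.0]
force: [-0.6, 0.2, 0.9]
grip_width: 0.0849
gripper_force: 0.0
time_s: 8.75
position: [0.4412, -0.0263, 0.2118]
ee_rot: [-0.0, 0.934, 0.357, 0.0]
force: [-0.0, -0.5, -0.8]
grip_width: 0.0854
gripper_force: 0.0
time_s: 8.95
position: [0.441, -0.0263, 0.212]
ee_rot: [-0.0, 0.927, 0.374, -0.0]
force: [-0.5, 1.0, -0.5]
grip_width: 0.0856
gripper_force: 0.0
[ 0.4412 -0.0263  0.2124] 0.08568862304556345
[[ 0.721  0.693  0.   ]
 [ 0.693 -0.721  0.   ]
 [ 0.    -0.    -1.   ]]
plate 682 [493.   28.3] [13.1 82.6] 44.0 0.0898
all 2500 [445.5 -16.4] [144.4  82.6] 43.2 0.0898
```

View pics/i.png

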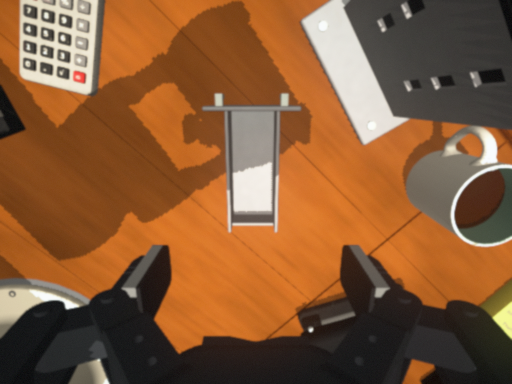

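The caddy is seen square-on: the plate's top edge runs from (203,108) to (301,108), the hooks are at (219,98) and (285,98), and the side walls end at (230,231) and (278,231).

Run:
```python
from h import *
c=pickle.load(open('s4.pkl','rb'));T=Rt();ps=get_obs()['position']
for u,v,z in((203,108,.088),(301,108,.088),(219,95,.084),(285,95,.084),(230,231,.048),(278,231,.048),(228,160,.048),(280,160,.048)):
    w=ray(c,u,v,z);print((u,v),w.round(4),'tool mm',(T.T@(w-ps)*1e3).round(1)[:2])
```

```text
(203, 108) [0.4615 0.0539 0.088 ] tool mm [ 70.2 -43.7]
(301, 108) [ 0.5188 -0.0055  0.088 ] tool mm [70.3 38.7]
(219, 95) [0.4783 0.0515 0.084 ] tool mm [ 80.7 -30.4]
(285, 95) [0.517  0.0114 0.084 ] tool mm [80.8 25.3]
(230, 231) [ 0.3776 -0.0491  0.048 ] tool mm [-61.7 -27.6]
(278, 231) [ 0.4145 -0.0874  0.048 ] tool mm [-61.6  25.6]
(228, 160) [0.435  0.0062 0.048 ] tool mm [ 18.  -27.7]
(280, 160) [ 0.4721 -0.0322  0.048 ] tool mm [18.1 25.7]
```

```bash
python3 -m handwheel '[{"wx":0,"wy":0,"wz":0,"dx":0.08,"dy":-0.04,"dz":0.8,"grip":-1},{"wx":0,"wy":0,"wz":0,"dx":0,"dy":0,"dz":0.8,"grip":-1},{"wx":0,"wy":0,"wz":0,"dx":0,"dy":0,"dz":0.8,"grip":-1},{"wx":0,"wy":0,"wz":0,"dx":0,"dy":0,"dz":0.8,"grip":-1},{"wx":0,"wy":0,"wz":0,"dx":0,"dy":0,"dz":0.7,"grip":-1},{"wx":0,"wy":0,"wz":0,"dx":0,"dy":0,"dz":0.4,"grip":-1},{"wx":0,"wy":0,"wz":0,"dx":0,"dy":0,"dz":0.15,"grip":-1},{"wx":0,"wy":0,"wz":0,"dx":0,"dy":0,"dz":0,"grip":-1}]'
python3 -m handwheel '[{"wx":0,"wy":0,"wz":0,"dx":0,"dy":0,"dz":0,"grip":1},{"wx":0,"wy":0,"wz":0,"dx":0,"dy":0,"dz":0,"grip":1},{"wx":0,"wy":0,"wz":0,"dx":0,"dy":0,"dz":0,"grip":1},{"wx":0,"wy":0,"wz":0,"dx":0,"dy":0,"dz":0,"grip":1},{"wx":0,"wy":0,"wz":0,"dx":0,"dy":0,"dz":0,"grip":1}]'
```

```text
time_s: 9.8
position: [0.4424, -0.023, 0.0341]
ee_rot: [-0.0, 0.928, 0.374, -0.0]
force: [-0.0, 0.4, 0.5]
grip_width: 0.0854
gripper_force: 0.0
time_s: 10.3
position: [0.4427, -0.0231, 0.0354]
ee_rot: [0.0, 0.927, 0.374, 0.001]
force: [-2.2, 1.2, 15.3]
grip_width: 0.0528
gripper_force: 60.6
```

```bash
python3 -m handwheel '[{"wx":0,"wy":0,"wz":0,"dx":0,"dy":0,"dz":-0.4,"grip":1},{"wx":0,"wy":0,"wz":0,"dx":0,"dy":0,"dz":-0.6,"grip":1},{"wx":0,"wy":0,"wz":0.6,"dx":0,"dy":0,"dz":-0.6,"grip":1},{"wx":0,"wy":0,"wz":0.9,"dx":0,"dy":0,"dz":-0.6,"grip":1},{"wx":0,"wy":0,"wz":0.9,"dx":0,"dy":0,"dz":-0.3,"grip":1},{"wx":0,"wy":0,"wz":0.9,"dx":0,"dy":0,"dz":0,"grip":1},{"wx":0,"wy":0,"wz":0.9,"dx":0,"dy":0,"dz":0,"grip":1},{"wx":0,"wy":0,"wz":0.9,"dx":0,"dy":0,"dz":0,"grip":1}]'
python3 -m handwheel '[{"wx":0,"wy":0,"wz":0.9,"dx":0,"dy":0,"dz":0,"grip":1},{"wx":0,"wy":0,"wz":0.9,"dx":0,"dy":0,"dz":0,"grip":1},{"wx":0,"wy":0,"wz":0.4,"dx":0,"dy":0,"dz":0,"grip":1},{"wx":0,"wy":0,"wz":0,"dx":0,"dy":0,"dz":0,"grip":1},{"wx":0,"wy":0,"wz":0,"dx":0,"dy":0,"dz":0,"grip":1}]'
python3 - <<'E'
from h import *
c=cam('wrist','j');pickle.dump(c,open('s5.pkl','wb'))
p=get_obs();print(p['position'].round(4),p['grip_width'],p['force']);T=Rt();print(T.round(4))
U=np.array([.6275,-.0405]);yh=np.array([.247,.969]);xh=np.array([.969,-.247])
d=p['position'][:2]-U;print('loc',d@xh*1e3,d@yh*1e3)
E
```

```text
time_s: 11.1
position: [0.4423, -0.0231, 0.135]
ee_rot: [0.0, 1.0, 0.025, 0.001]
force: [-1.1, 0.4, -2.7]
grip_width: 0.0524
gripper_force: 65.6
time_s: 11.6
position: [0.4422, -0.023, 0.1346]
ee_rot: [0.0, 0.992, -0.125, 0.0]
force: [0.7, -0.1, -3.0]
grip_width: 0.0525
gripper_force: 65.6
[ 0.4423 -0.023   0.1345] 0.05289707898460752 [-0.39657164  0.25583867 -3.07222838]
[[ 9.688e-01 -2.479e-01  4.000e-04]
 [-2.479e-01 -9.688e-01 -1.000e-04]
 [ 4.000e-04 -0.000e+00 -1.000e+00]]
loc -183.79011623557992 -28.831299971269544
```

View pics/j.png

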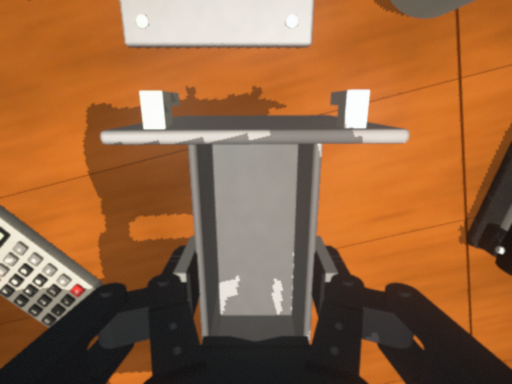

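The caddy is held square. The plate's top edge runs from (101,137) to (409,137), the hooks are at (153,110) and (357,110), and the foot's front edge is at row 45.

Run:
```python
from h import *
c=pickle.load(open('s5.pkl','rb'));T=Rt();ps=get_obs()['position']
L=(cloud(c)-ps)@T*1e3  # tool mm
def q(v0,v1,u0,u1):
    a=L[v0:v1,u0:u1].reshape(-1,3);a=a[a[:,2]<-35];return a
a=q(115,150,95,415);top=a[a[:,2]<np.nanpercentile(a[:,2],40)]
print('plate top z',np.nanpercentile(a[:,2],[2,10,25,40]).round(1),len(a))
t=a[a[:,2]<-48]
print('plate y ext',t[:,1].min().round(1),t[:,1].max().round(1),'x',np.percentile(t[:,0],[2,50,98]).round(1))
print('slope dx/dy',np.polyfit(t[:,1],t[:,0],1).round(4),'dz/dy',np.polyfit(t[:,1],t[:,2],1).round(4))
for u0,u1 in((138,168),(343,371)):
    h=q(88,118,u0,u1);h=h[(h[:,2]<-40)];print('hook',len(h),np.percentile(h[:,1],[3,97]).round(1),np.percentile(h[:,0],[3,97]).round(1),np.percentile(h[:,2],[5,50,95]).round(1))
z=-52
w=ps+T@np.array([0,0,-52e-3])
for u,v,tz in((101,137,-52.5),(409,137,-52.5),(140,110,-48.5),(165,110,-48.5),(346,110,-48.5),(369,110,-48.5)):
    g=ray(c,u,v,ps[2]-tz*1e-3);print((u,v),((g-ps)@T*1e3).round(1))
# foot: points z~.010
W=cloud(c);m=(W[...,2]>.006)&(W[...,2]<.016)&(c['frame'].min(2)>150);m[60:]=0;P=W[m][:,:2]
U=np.array([.6275,-.0405]);yh=np.array([.247,.969]);xh=np.array([.969,-.247]);F=(P-U)@np.c_[xh,yh]*1e3
print('foot loc x min',np.percentile(F[:,0],1).round(1),'y',np.percentile(F[:,1],[.5,99.5]).round(1))
```

```text
plate top z [-53.5 -53.  -52.5 -52.1] 6346
plate y ext -41.6 42.2 x [65.7 68.1 72.4]
slope dx/dy [3.0000e-03 6.8198e+01] dz/dy [-1.0000e-04 -5.1756e+01]
hook 714 [-30.5 -24.6] [72.7 79.4] [-49.5 -48.4 -45.6]
hook 712 [25.1 31. ] [72.7 79.6] [-49.5 -48.4 -46.3]
(101, 137) [ 67.7 -40.9 -52.5]
(409, 137) [ 67.6  41.7 -52.5]
(140, 110) [ 74.5 -31.2 -48.5]
(165, 110) [ 74.5 -24.3 -48.5]
(346, 110) [ 74.5  25.4 -48.5]
(369, 110) [ 74.5  31.7 -48.5]
foot loc x min -63.7 y [-72.8  73.3]
```

```bash
python3 -m handwheel '[{"wx":0,"wy":0,"wz":0,"dx":0.3,"dy":-0.23,"dz":0.1,"grip":1},{"wx":0,"wy":0,"wz":0,"dx":0.5,"dy":-0.3,"dz":0.1,"grip":1},{"wx":0,"wy":0,"wz":0,"dx":0.4,"dy":-0.15,"dz":0.1,"grip":1},{"wx":0,"wy":0,"wz":0,"dx":0.22,"dy":-0.05,"dz":0,"grip":1},{"wx":0,"wy":0,"wz":0,"dx":0,"dy":0,"dz":0,"grip":1},{"wx":0,"wy":0,"wz":0,"dx":0,"dy":0,"dz":0,"grip":1}]'
python3 - <<'E'
from h import *
c=cam('wrist');cv2.imwrite('pics/k.png',c['frame'][:,:,::-1]);pickle.dump(c,open('s6.pkl','wb'))
p=get_obs();print(p['position'].round(4),p['force']);T=Rt()
U=np.array([.6275,-.0405]);yh=np.array([.247,.969]);xh=np.array([.969,-.247])
d=p['position'][:2]-U;print('loc',d@xh*1e3,d@yh*1e3)
E
```

```text
time_s: 12.25
position: [0.504, -0.0089, 0.1222]
ee_rot: [0.0, 0.992, -0.126, -0.0]
force: [-0.3, -0.1, -2.3]
grip_width: 0.0528
gripper_force: 65.5
[ 0.5037 -0.009   0.1223] [-0.16893745 -0.02749608 -2.79844712]
loc -127.71428991630121 -0.02195923930398136
```

View pics/k.png

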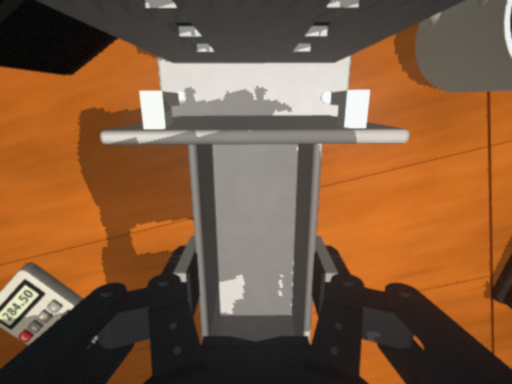

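The picture shows the top slots' lower edges at (160,5) and (343,5), the middle row at (190,31) and (314,31), and the hooks at (153,108) and (357,108). I work out the sideways alignment numerically from these.

Run:
```python
from h import *
c=pickle.load(open('s6.pkl','rb'));T=Rt();ps=get_obs()['position']
g=c['frame'].astype(int).sum(2)[:56];W=cloud(c)
m=(g>330).astype(np.uint8);m[:,:135]=0;m[:,370:]=0
n,l,s,ce=cv2.connectedComponentsWithStats(m)
for i in range(1,n):
    if s[i,4]<15: continue
    x,y,w,h,_=s[i];z=.150 if ce[i][1]<12 else (.108 if ce[i][1]<40 else .066)
    zz=np.nanmedian(W[...,2][l==i]);P=((W[l==i]-ps)@T*1e3)
    print(s[i],'tool y range rays', [((ray(c,u,y+h-1,zz)-ps)@T*1e3).round(1).tolist() for u in(x,x+w)],'z',zz.round(4),'cloud x',np.nanmedian(P[:,0]).round(1))
# front face points: near-vertical plane
F=(W-ps)@T*1e3; f=(W[...,2]>.07)&(W[...,2]<.19)&(F[...,0]>85); P=F[f];print('face',len(P),np.percentile(P[:,0],[5,25,50,75,95]).round(1))
P=P[(P[:,0]<115)];print('fit x vs y,z',np.linalg.lstsq(np.c_[P[:,1:],np.ones(len(P))],P[:,0],rcond=None)[0].round(4))
```

```text
Traceback (most recent call last):
IndexError: boolean index did not match indexed array along axis 0; size of axis is 384 but size of corresponding boolean axis is 56
```

Run:
```python
from h import *
c=pickle.load(open('s6.pkl','rb'));T=Rt();ps=get_obs()['position']
g=c['frame'].astype(int).sum(2).copy();g[56:]=0;W=cloud(c)
m=(g>330).astype(np.uint8);m[:,:135]=0;m[:,370:]=0
n,l,s,ce=cv2.connectedComponentsWithStats(m)
for i in range(1,n):
    if s[i,4]<15: continue
    x,y,w,h,_=s[i]
    zz=np.nanmedian(W[...,2][l==i]);P=((W[l==i]-ps)@T*1e3)
    print(s[i],[((ray(c,u,y+h-1,zz)-ps)@T*1e3).round(1).tolist() for u in(x,x+w)],'z',zz.round(4),'x',np.nanmedian(P[:,0]).round(1))
F=(W-ps)@T*1e3; f=(W[...,2]>.07)&(W[...,2]<.19)&(F[...,0]>85); P=F[f];print('face',len(P),np.percentile(P[:,0],[5,25,50,75,95]).round(1))
P=P[(P[:,0]<115)];print('fit',np.linalg.lstsq(np.c_[P[:,1:],np.ones(len(P))],P[:,0],rcond=None)[0].round(4))
```

```text
[145   0  32   9 243] [[104.7, -33.9, -27.7], [104.7, -24.0, -27.7]] z 0.1499 x 105.8
[327   0  32   8 238] [[104.9, 22.6, -27.9], [104.9, 32.5, -27.9]] z 0.1501 x 105.8
[179  27  23  10 199] [[104.8, -33.8, 14.1], [104.8, -23.5, 14.1]] z 0.108 x 106.4
[305  26  23  11 214] [[104.8, 22.7, 14.2], [104.8, 33.0, 14.2]] z 0.108 x 106.5
[197  44  17   8 120] [[104.9, -33.7, 56.1], [104.9, -23.7, 56.1]] z 0.066 x 106.5
[294  44  17   8 121] [[104.9, 23.0, 56.0], [104.9, 33.0, 56.0]] z 0.0661 x 106.5
[363  49   7   7  15] [[111.8, 86.0, 122.1], [111.8, 91.5, 122.1]] z 0.0001 x 114.6
face 20780 [103.9 104.8 104.9 105.2 119.9]
fit [-1.630000e-02  3.700000e-03  1.050629e+02]
```

```bash
python3 -m handwheel '[{"wx":0,"wy":0,"wz":0,"dx":0.2,"dy":-0.02,"dz":0,"grip":1},{"wx":0,"wy":0,"wz":0,"dx":0.2,"dy":0,"dz":0,"grip":1},{"wx":0,"wy":0,"wz":0,"dx":0.1,"dy":0,"dz":0,"grip":1},{"wx":0,"wy":0,"wz":0,"dx":0,"dy":0,"dz":0,"grip":1}]'
python3 -m handwheel '[{"wx":0,"wy":0,"wz":0,"dx":0.1,"dy":0,"dz":0,"grip":1},{"wx":0,"wy":0,"wz":0,"dx":0.1,"dy":0,"dz":0,"grip":1}]'
python3 -m handwheel '[{"wx":0,"wy":0,"wz":0,"dx":0.1,"dy":0,"dz":0,"grip":1},{"wx":0,"wy":0,"wz":0,"dx":0.06,"dy":0,"dz":0,"grip":1},{"wx":0,"wy":0,"wz":0,"dx":0,"dy":0,"dz":0,"grip":1}]'
```

```text
time_s: 12.7
position: [0.5249, -0.0135, 0.1223]
ee_rot: [0.0, 0.992, -0.126, 0.0]
force: [-0.7, 0.3, -3.4]
grip_width: 0.0529
gripper_force: 65.5
time_s: 12.9
position: [0.5319, -0.0152, 0.1223]
ee_rot: [-0.0, 0.992, -0.126, -0.0]
force: [0.3, -0.7, -2.3]
grip_width: 0.0525
gripper_force: 65.5
time_s: 13.2
position: [0.5381, -0.0167, 0.1221]
ee_rot: [-0.0, 0.992, -0.126, -0.0]
force: [0.1, 0.8, -3.3]
grip_width: 0.0527
gripper_force: 65.5
```

```bash
python3 -m handwheel '[{"wx":0,"wy":0,"wz":0,"dx":0,"dy":0,"dz":0.06,"grip":1},{"wx":0,"wy":0,"wz":0,"dx":0,"dy":0,"dz":0.06,"grip":1},{"wx":0,"wy":0,"wz":0,"dx":0,"dy":0,"dz":0,"grip":1}]'
python3 -m handwheel '[{"wx":0,"wy":0,"wz":0,"dx":0,"dy":0,"dz":0.06,"grip":1},{"wx":0,"wy":0,"wz":0,"dx":0,"dy":0,"dz":0.06,"grip":1},{"wx":0,"wy":0,"wz":0,"dx":0,"dy":0,"dz":0,"grip":1}]'
python3 -m handwheel '[{"wx":0,"wy":0,"wz":0,"dx":0,"dy":0,"dz":0.06,"grip":1},{"wx":0,"wy":0,"wz":0,"dx":0,"dy":0,"dz":0,"grip":1}]'
```

```text
time_s: 13.5
position: [0.5379, -0.0167, 0.1171]
ee_rot: [0.0, 0.992, -0.126, -0.0]
force: [0.8, -1.1, -3.4]
grip_width: 0.0528
gripper_force: 65.5
time_s: 13.8
position: [0.5379, -0.0168, 0.1123]
ee_rot: [0.0, 0.992, -0.126, -0.0]
force: [0.3, 0.2, -2.4]
grip_width: 0.0527
gripper_force: 65.5
time_s: 14.0
position: [0.538, -0.0168, 0.11]
ee_rot: [0.0, 0.992, -0.126, -0.0]
force: [0.6, -0.0, -3.0]
grip_width: 0.0531
gripper_force: 65.5
```

```bash
python3 -m handwheel '[{"wx":0,"wy":0,"wz":0,"dx":0,"dy":0,"dz":0.04,"grip":1},{"wx":0,"wy":0,"wz":0,"dx":0,"dy":0,"dz":0,"grip":1}]'
python3 -m handwheel '[{"wx":0,"wy":0,"wz":0,"dx":0,"dy":0,"dz":0.02,"grip":1},{"wx":0,"wy":0,"wz":0,"dx":0,"dy":0,"dz":0,"grip":1}]'
python3 - <<'E'
from h import *
c=cam('wrist');T=Rt();ps=get_obs()['position'];F=(cloud(c)-ps)@T*1e3
a=F[115:150,95:415].reshape(-1,3);t=a[a[:,2]<-48];print('plate top',np.percentile(t[:,2],[10,50]).round(1),np.percentile(t[:,0],[2,50,98]).round(1),(ps[2]*1e3+52).round(1))
E
```

```text
time_s: 14.2
position: [0.538, -0.0167, 0.1088]
ee_rot: [-0.0, 0.992, -0.126, -0.0]
force: [-2.9, 1.3, 3.1]
grip_width: 0.0529
gripper_force: 66.3
time_s: 14.4
position: [0.5379, -0.0167, 0.1084]
ee_rot: [-0.0, 0.992, -0.126, 0.0]
force: [-6.7, 0.8, 11.9]
grip_width: 0.0531
gripper_force: 67.5Traceback (most recent call last):
  File "<stdin>", line 3, in <module>
    return _quantile_unchecked(
        a, q, axis, out, overwrite_input, method, keepdims, weights)
    return _ureduce(a,
                    func=_quantile_ureduce_func,
    ...<5 lines>...
                    overwrite_input=overwrite_input,
                    method=method)
    r = func(a, **kwargs)
    result = _quantile(arr,
                       quantiles=q,
    ...<2 lines>...
                       out=out,
                       weights=wgt)
    slices_having_nans = np.isnan(arr[-1, ...])
                                  ~~~^^^^^^^^^
IndexError: index -1 is out of bounds for axis 0 with size 0
```

Contact came at the expected height: 12 N with the caddy's underside at about 73–74 mm. I release, rise and check with the wrist camera.

```bash
python3 -m handwheel '[{"wx":0,"wy":0,"wz":0,"dx":0,"dy":0,"dz":0,"grip":0},{"wx":0,"wy":0,"wz":0,"dx":0,"dy":0,"dz":0,"grip":-0.7},{"wx":0,"wy":0,"wz":0,"dx":0,"dy":0,"dz":0,"grip":-0.7},{"wx":0,"wy":0,"wz":0,"dx":0,"dy":0,"dz":0,"grip":-0.7}]'
python3 -m handwheel '[{"wx":0,"wy":0,"wz":0,"dx":0,"dy":0,"dz":-0.3,"grip":-0.7},{"wx":0,"wy":0,"wz":0,"dx":0,"dy":0,"dz":-0.7,"grip":-0.7},{"wx":0,"wy":0,"wz":0,"dx":0,"dy":0,"dz":-0.9,"grip":-0.7},{"wx":0,"wy":0,"wz":0,"dx":0,"dy":0,"dz":-0.9,"grip":-0.7},{"wx":0,"wy":0,"wz":0,"dx":0,"dy":0,"dz":-0.9,"grip":0},{"wx":0,"wy":0,"wz":0,"dx":0,"dy":0,"dz":-0.9,"grip":1},{"wx":0,"wy":0,"wz":0,"dx":0,"dy":0,"dz":0,"grip":1},{"wx":0,"wy":0,"wz":0,"dx":0,"dy":0,"dz":0,"grip":1}]'
python3 - <<'E'
from h import *
c=cam('wrist');pickle.dump(c,open('s7.pkl','wb'))
U=np.array([.6275,-.0405]);M=np.array([[.969,.247],[-.247,.969]])
p=get_obs();print(p['position'].round(4));print('loc',((p['position'][:2]-U)@M*1e3).round(1))
W=cloud(c);L=np.concatenate([(W[...,:2]-U)@M,W[...,2:]],-1)*1e3
def st(nm,x0,x1,y0,y1,z0,z1):
    m=(L[...,0]>x0)&(L[...,0]<x1)&(abs(L[...,1]-(y0+y1)/2)<(y1-y0)/2)&(L[...,2]>z0)&(L[...,2]<z1);P=L[m]
    print(nm,m.sum(),*[np.percentile(P[:,i],[2,50,98]).round(1) for i in range(3)] if len(P) else '')
st('plate top',-40,-20,-60,60,150,178)
st('bin rim',-165,-35,-45,45,112,130)
st('bin floor',-150,-40,-20,20,70,84)
st('cap',-30,30,-70,70,186,205)
E
```

```text
time_s: 14.85
position: [0.5382, -0.0168, 0.1079]
ee_rot: [0.0, 0.992, -0.126, 0.0]
force: [-0.1, -0.5, 0.2]
grip_width: 0.0728
gripper_force: 0.0
time_s: 15.65
position: [0.5382, -0.0168, 0.2931]
ee_rot: [0.0, 0.992, -0.126, 0.001]
force: [-0.7, -0.5, -1.6]
grip_width: 0.0141
gripper_force: 0.0
[ 0.5377 -0.0167  0.292 ]
loc [-92.9   0.9]
plate top 287 [-27.2 -26.2 -25.2] [-39.7   0.4  39.9] [160.2 161.7 163.2]
bin rim 829 [-154.2  -89.3  -37.3] [-26.9  23.9  27.2] [113.2 122.9 124.6]
bin floor 2871 [-147.3  -90.8  -42. ] [-19.2  -0.4  19.3] [75.1 76.6 78.2]
cap 12026 [-22.6   1.6  22.9] [-59.8   0.3  60.3] [190.7 192.8 199.1]
```

The caddy is seated: plate top at 161.7 mm (162 expected), bin floor at 76.6 mm (77 expected), and it sits square. Next I close the lock.

```bash
python3 -m handwheel '[{"wx":0,"wy":0,"wz":0,"dx":0.8,"dy":-0.26,"dz":0,"grip":1},{"wx":0,"wy":0,"wz":0,"dx":0.8,"dy":-0.26,"dz":0,"grip":1},{"wx":0,"wy":0,"wz":0,"dx":0.72,"dy":-0.26,"dz":0.4,"grip":1},{"wx":0,"wy":0,"wz":0,"dx":0,"dy":0,"dz":0.8,"grip":1},{"wx":0,"wy":0,"wz":0,"dx":0,"dy":0,"dz":0.5,"grip":1},{"wx":0,"wy":0,"wz":0,"dx":0,"dy":0,"dz":0,"grip":1},{"wx":0,"wy":0,"wz":0,"dx":0,"dy":0,"dz":0,"grip":1}]'
python3 - <<'E'
from h import *
c=cam('wrist');pickle.dump(c,open('s8.pkl','wb'))
U=np.array([.6275,-.0405]);M=np.array([[.969,.247],[-.247,.969]])
p=get_obs();print(p['position'].round(4),'loc',((p['position'][:2]-U)@M*1e3).round(1))
f=c['frame'].astype(int).sum(2)
m=(f>450).astype(np.uint8);m[:190]=0;m[242:]=0
n,l,s,ce=cv2.connectedComponentsWithStats(m)
for i in range(1,n):
    if s[i,4]>60:
        x,y,w,h,_=s[i];print(s[i],[((ray(c,u,ce[i][1],.198)[:2]-U)@M*1e3).round(1).tolist() for u in(x,x+w)])
E
```

```text
time_s: 16.4
position: [0.6354, -0.0097, 0.2236]
ee_rot: [0.0, 0.992, -0.126, -0.001]
force: [0.3, 1.0, 0.8]
grip_width: -0.0002
gripper_force: 0.0
[ 0.6359 -0.0098  0.2245] loc [ 0.5 31.9]
[417 190  88  52 925] [[9.8, -62.9], [9.6, -114.2]]
[ 13 198  10   9  63] [[22.1, 169.4], [22.1, 163.7]]
[287 223  18  19 329] [[3.0, 12.6], [3.0, 2.0]]
```

```bash
python3 -m handwheel '[{"wx":0,"wy":0,"wz":0,"dx":0,"dy":0,"dz":0.25,"grip":1},{"wx":0,"wy":0,"wz":0,"dx":0,"dy":0,"dz":0.15,"grip":1},{"wx":0,"wy":0,"wz":0,"dx":0,"dy":0,"dz":0.08,"grip":1},{"wx":0,"wy":0,"wz":0,"dx":0,"dy":0,"dz":0,"grip":1},{"wx":0,"wy":0,"wz":0,"dx":0,"dy":0,"dz":0,"grip":1}]'
python3 -m handwheel '[{"wx":0,"wy":0,"wz":0,"dx":0,"dy":0.15,"dz":0,"grip":1},{"wx":0,"wy":0,"wz":0,"dx":0,"dy":0.15,"dz":0,"grip":1},{"wx":0,"wy":0,"wz":0,"dx":0,"dy":0.1,"dz":0,"grip":1},{"wx":0,"wy":0,"wz":0,"dx":0,"dy":0.06,"dz":0,"grip":1},{"wx":0,"wy":0,"wz":0,"dx":0,"dy":0.06,"dz":0,"grip":1}]'
python3 -m handwheel '[{"wx":0,"wy":0,"wz":0,"dx":0,"dy":0.06,"dz":0,"grip":1},{"wx":0,"wy":0,"wz":0,"dx":0,"dy":0.06,"dz":0,"grip":1}]'
```

```text
time_s: 16.95
position: [0.6358, -0.0097, 0.2048]
ee_rot: [0.0, 0.992, -0.126, 0.0]
force: [-0.5, -0.2, -0.4]
grip_width: 0.0
gripper_force: 0.0
time_s: 17.45
position: [0.6306, -0.0301, 0.2049]
ee_rot: [-0.0, 0.992, -0.126, 0.0]
force: [1.4, 1.8, 1.2]
grip_width: -0.0002
gripper_force: 1.0
time_s: 17.65
position: [0.6294, -0.0347, 0.2047]
ee_rot: [-0.0, 0.992, -0.126, 0.0]
force: [0.7, 1.4, 1.1]
grip_width: -0.0001
gripper_force: 1.0
```

```bash
python3 -m handwheel '[{"wx":0,"wy":0,"wz":0,"dx":0,"dy":0.06,"dz":0,"grip":1},{"wx":0,"wy":0,"wz":0,"dx":0,"dy":0,"dz":0,"grip":1}]'
python3 -m handwheel '[{"wx":0,"wy":0,"wz":0,"dx":0,"dy":0.05,"dz":0,"grip":1},{"wx":0,"wy":0,"wz":0,"dx":0,"dy":0,"dz":0,"grip":1}]'
python3 -m handwheel '[{"wx":0,"wy":0,"wz":0,"dx":0,"dy":0.03,"dz":0,"grip":1},{"wx":0,"wy":0,"wz":0,"dx":0,"dy":0,"dz":0,"grip":1}]'
```

```text
time_s: 17.85
position: [0.6291, -0.0358, 0.2048]
ee_rot: [-0.001, 0.992, -0.126, 0.0]
force: [3.7, 11.2, 0.3]
grip_width: 0.0003
gripper_force: 5.9
time_s: 18.05
position: [0.6289, -0.0363, 0.2047]
ee_rot: [-0.002, 0.992, -0.126, 0.0]
force: [6.4, 22.5, 0.7]
grip_width: 0.0001
gripper_force: 11.6
time_s: 18.25
position: [0.6289, -0.0366, 0.2047]
ee_rot: [-0.003, 0.992, -0.125, 0.001]
force: [8.7, 28.7, 0.0]
grip_width: 0.0002
gripper_force: 15.1
```

```bash
python3 -m handwheel '[{"wx":0,"wy":0,"wz":0,"dx":0,"dy":-0.3,"dz":0,"grip":1},{"wx":0,"wy":0,"wz":0,"dx":0,"dy":-0.3,"dz":0,"grip":1},{"wx":0,"wy":0,"wz":0,"dx":0,"dy":0,"dz":-0.5,"grip":1},{"wx":0,"wy":0,"wz":0,"dx":0,"dy":0,"dz":0,"grip":1},{"wx":0,"wy":0,"wz":0,"dx":0,"dy":0,"dz":0,"grip":1}]'
python3 - <<'E'
from h import *
c=cam('wrist');pickle.dump(c,open('s9.pkl','wb'))
U=np.array([.6275,-.0405]);M=np.array([[.969,.247],[-.247,.969]])
p=get_obs();print(p['position'].round(4),'loc',((p['position'][:2]-U)@M*1e3).round(1))
f=c['frame'].astype(int).sum(2)
m=(f>450).astype(np.uint8);m[:190]=0;m[242:]=0
n,l,s,ce=cv2.connectedComponentsWithStats(m)
for i in range(1,n):
    if s[i,4]>60:
        x,y,w,h,_=s[i];print(s[i],[((ray(c,u,ce[i][1],.198)[:2]-U)@M*1e3).round(1).tolist() for u in(x,x+w)])
W=cloud(c);L=np.concatenate([(W[...,:2]-U)@M,W[...,2:]],-1)*1e3
z=L[232,:,2];k=np.where((z>186)&(z<205))[0];print('cap',L[232,k.min(),1].round(1),L[232,k.max(),1].round(1))
E
```

```text
time_s: 18.75
position: [0.634, -0.0167, 0.2247]
ee_rot: [0.0, 0.992, -0.126, 0.0]
force: [0.3, 0.0, -0.8]
grip_width: -0.0002
gripper_force: 0.0
[ 0.6337 -0.0168  0.2242] loc [ 0.2 24.5]
[ 408  190   88   52 1035] [[9.3, -65.5], [9.1, -117.2]]
[298 223  18  19 328] [[2.9, -1.1], [2.9, -11.8]]
[401 233  24   9 139] [[-1.4, -62.9], [-1.5, -77.3]]
cap 63.4 -61.8
```

The nub is now at -6.5 mm against a hard stop. That is about 13.8 mm of travel from open, so the lock is shut. I back away, check the caddy once more and hand in.

```bash
python3 -m handwheel '[{"wx":0,"wy":0,"wz":0,"dx":0,"dy":0,"dz":-0.8,"grip":1},{"wx":0,"wy":0,"wz":0,"dx":0,"dy":0,"dz":-0.8,"grip":1},{"wx":0,"wy":0,"wz":0,"dx":-0.8,"dy":0,"dz":-0.4,"grip":1},{"wx":0,"wy":0,"wz":0,"dx":-0.8,"dy":0,"dz":0,"grip":1},{"wx":0,"wy":0,"wz":0,"dx":-0.8,"dy":0,"dz":0,"grip":1},{"wx":0,"wy":0,"wz":0,"dx":0,"dy":0,"dz":0,"grip":1},{"wx":0,"wy":0,"wz":0,"dx":0,"dy":0,"dz":0,"grip":1}]'
python3 - <<'E'
from h import *
c=cam('wrist')
U=np.array([.6275,-.0405]);M=np.array([[.969,.247],[-.247,.969]])
W=cloud(c);L=np.concatenate([(W[...,:2]-U)@M,W[...,2:]],-1)*1e3
ok=[]
for nm,x0,x1,y,z0,z1 in(('plate',-40,-20,60,150,178),('floor',-150,-40,20,70,84)):
    m=(L[...,0]>x0)&(L[...,0]<x1)&(abs(L[...,1])<y)&(L[...,2]>z0)&(L[...,2]<z1);P=L[m]
    print(nm,m.sum(),*[np.percentile(P[:,i],[2,50,98]).round(1) for i in range(3)]);ok.append(np.median(P[:,2]))
if abs(ok[0]-162)<2.5 and abs(ok[1]-77)<2.5: print('done',bot.job_done())
E
```

```text
time_s: 19.5
position: [0.5406, 0.0072, 0.3045]
ee_rot: [0.0, 0.992, -0.126, -0.0]
force: [-0.3, 0.0, -0.7]
grip_width: 0.0002
gripper_force: 0.0
plate 293 [-27.3 -26.3 -24.7] [-39.7  -2.9  39.6] [159.9 161.7 163.2]
floor 2765 [-148.   -91.2  -41.3] [-19.2   0.1  19.5] [75.  76.6 78.2]
the job is handed in; nothing more can be done
done None
```

I slid the lock fully open, hooked and seated the caddy in the top slots, shut the lock to its stop, and handed the job in at about 19.5 s; my last measurements show it seated square, and the verdict was not shown.

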